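# Release the powder jar down the feed lane and catch it gently on the green pad

## Task

Press the orange release pedal fully down so that the powder jar waiting at the top of the sloping feed lane is let go, and leave the jar alone while it rolls freely down past the blue line. Beyond the blue line catch it gently from its downhill side with the closed fingers: move along ahead of it at nearly its own speed, then brake it smoothly to rest on the green pad over some 10 cm - do not stop it dead, knock or pinch it, or let it reach the red end stop. Keep it on the pad for a few seconds and finish the program while the fingers still hold it back there; leave the other things on the bench alone.

Things in the scene. Friction and masses are not known exactly. Their poses are not given: they have to be found in the camera images.
- lane: sloping aluminium feed channel 620 mm long (y -345 to 275 mm), fixed. Origin on the bench below its mid-width; +y uphill along the lane, +x across it away from the robot; frame level, turned only in yaw. Floor height 45 mm + 0.05 y (1 in 20). Inside width 80 mm between 6 mm grey walls that stand 18 mm above the floor. Stop bar at y = 172 mm, back wall at 271 mm
- blue_line (a point): middle of the blue line across the lane floor, at lane y = -20 mm. Do not touch the jar before its centre has passed it. The freed jar gets there after 1.3 to 1.8 s at 0.18 to 0.28 m/s, and would, untouched, get to the middle of the pad about 0.45 s later at about 0.35 m/s
- pad_center (a point): middle of the green pad on the lane floor, at lane y = -150 mm; the pad is 180 mm long (lane y -240 to -60 mm), flush with the floor. The jar is on the pad when its centre is over it. A gentle catch: speed difference at first touch under about 0.08 m/s, then a steady slowing at 0.3 to 0.6 m/s2 (not above 0.8) until it rests
- end_stop: red end stop plate closing the downhill end of the lane, 10 mm thick, 92 mm wide, top 65 mm above the bench; origin in its middle at lane y = -330 mm, so the jar would hit it when its centre is at lane y = -295 mm
- jar: closed smooth black powder jar, paper band, white cap: cylinder 60 mm diameter, 70 mm long, nominal 420 g, lying across the lane. Origin at its centre, x along the cylinder axis, other axes turn as it rolls. Starts at lane y = +200 mm against the stop bar. Rolls like a solid cylinder, about 0.25 m/s2 downhill where it is free; never stays on the slope by itself
- release (a joint): travel of the orange release pedal, m: 0 up, 0.020 fully down; it moves straight down against about 3 N of friction and stays where it is left. Fully down it sinks the steel stop bar in front of the jar (14 mm proud of the floor at 0, flush at 0.014) and the jar rolls off at once
- pedal_top (a point): middle of the top face of the orange release pedal, 40 mm (across the lane) by 50 mm (along it), on the robot's side of the lane at lane x = -87.5 mm, y = -50 mm, 80 mm above the bench when up and 60 mm when fully down
- tape_roll: clear roll of lifting tape lying flat, 90 mm across, 30 mm high, origin at the centre of its underside; bystander
- powder_jar: second black powder jar with white cap standing upright, 60 mm across, 70 mm high, origin at the centre of its underside; bystander
- dust_brush: red-handled dusting brush 170 mm long lying beyond the lane; bystander
- spray: white spray bottle with blue cap standing upright, 50 mm across, 140 mm high, beyond the lane; bystander
- bridge: dark steel bridge over the lane at lane y = +85 mm, 136 mm high, 140 mm wide over its feet; origin in the middle of its top bar. A light rubber flap (27 g, 48 mm long, swings freely) hangs from it; the jar pushes it aside and is held back by it, to about 0.08 to 0.24 m/s, differently from run to run. Leave it alone
Mind the look-alikes: they are no part of the job. Leave any purple or yellow look-alike of the jar alone.

How it is judged:
By the outcome, as a careful person would: the job done as asked, in the order asked, and still so for the second after the job is handed in, while the arm keeps its last pose, push and grip.
It also fails if it takes over 32 s, if anything falls off the work surface, if the arm or the gripper's body presses on something with over 40 N, if the wrist force passes 120 N, or if a joint passes its speed limit or range.

## Robot

A 6-joint arm with a two-finger parallel gripper is mounted at the origin on the work surface. World frame = base frame: x ahead of the robot, y to its left, z up, the work surface at z = 0. Lengths are in m, angles in rad, forces in N, time in s.
With the tool pointing down it reaches from about 0.3 to 0.775 m from the base axis. Payload 14.6 kg.
Tool frame: the origin (TCP) lies at the very end of the fingers, on their centre line; the grasp point (between the pads) lies 19 mm behind it; z points along the fingers, y is the line along which they close (so a half turn about z gives the same grasp; the last joint's range is limited). The gripper opens to 94 mm and grips with 3 to 60 N. Pads are 16 mm wide; open, the fingers measure 119 mm over their backs; the gripper's body (75 mm by 177 mm) begins 78 mm behind the grasp point.
Start: joints at [1.191, 0.3, 1.521, -0, 1.321, -0.067], TCP at [0.169, 0.523, 0.205] pointing down, gripper open.
Joint ranges: [-3.03, 3.03], [-0.79, 2.21], [0.23, 2.52], [-1.04, 4.18], [0, 3.07], [-2.55, 2.55]. Speed limits (rad/s): [2.22, 2.22, 2.57, 3.14, 3.14, 3.14].

## Interface

Orientations are given as [roll, pitch, yaw] about the fixed x, y, z axes, in that order (R = Rz(yaw) Ry(pitch) Rx(roll)).
In Python, from station import ctrl gives the robot as it stands. The module is installed in compiled form; this text tells all that it offers.
- The arm moves only by the tool step_arm, never from a script. Its argument "deltas" is a list of rows, each an object with "dp": the shift along the tool's x, y, z scaled (see below), a list of three; "twist": the turn about the tool's z scaled (see below). In form: [{"dp": [tx, ty, tz], "twist": twist}, ...]. A call has 1 to 12 rows; each row shifts and turns the commanded pose from where the row before left it, along the tool's axes as they then stand; what a row does not reach is not made up. The controller multiplies each number of a shift by 0.04 m and each number of a turn by 4 degrees. A row lasts 1/10 s, in which the tool goes at most 50 mm and 8.59 degrees, less where a joint would pass 70% of its speed; a pose out of reach is approached as far as the arm can. A call with a number of a shift or a turn outside -1 to 1 is refused whole. A call with a gripper value outside its range is refused whole. "gripper" is the opening, from -1 (shut) to 1 (fully open), set as the call begins (left out, the last holds). The fingers move at their own pace and stop on an object; "squeeze" is the grip in N (left out, the last holds). Time passes only in rows, so rows that do not move let the fingers close. It gives the time, the measured TCP pose, the force, the opening and the grip force at its end, in the units of the state.
- ctrl.get_obs(): the state, without advancing time (a new reading comes with each control period).
- ctrl.camera(name): name is "side" or "top" or "wrist"; returns (picture, depth): 420x560x3 uint8, red, green, blue; 420x560 float32, m along the optical axis (not along the pixel's ray), 0 where there is no reading.
- ctrl.get_calibration(name): a dict with "fx", "fy", "cx", "cy" (pixels), "distortion" ([k1, k2, p1, p2, k3] as OpenCV has them; the pictures are not rectified), "world_to_cam" (4x4, takes a point from world to camera coordinates); the wrist camera has in their place "hand_eye" (4x4, takes a point from camera to tool coordinates, whose origin is the TCP and whose axes are the flange's). Camera axes: x right, y down, z forward; pixel columns grow to the right and rows downward; lengths in m; the calibration is good to about 2 mm. A picture is of the moment at which its call begins: read the wrist's pose just before it. get_calibration takes no time and is no camera call.
- ctrl.hand_in(): hands the job in; it is judged then, once.
Trained networks look in the newest picture that a camera, given by its name, has taken for a name from the list of things; names that differ only in an ending like _2 or _b are one class to them, and where a whole thing is asked for, a point or a joint stands for the part that bears it (a point fixed in the world has none). Each returns a list of dicts, best first, with "conf" (0 to 1); they miss things now and then, are a little off and sometimes report something else, mostly with a low value. They report only what shows in the picture. A call takes as long as a camera call. They do not tell look-alikes from the thing itself.
- ctrl.spot_in(camera, label): "rect" ([left, top, right, bottom] as shares, 0 to 1, of the picture: columns of its width, rows of its height, round what is visible of it).
- ctrl.cut_out(camera, label): "pixels" (420x560 bool, what is visible of it) and "rect" ([left, top, right, bottom] as shares, 0 to 1, of the picture: columns of its width, rows of its height, round what is visible of it).
The state is a dict: "time_s": time; "qpos": joint angles; "joint_vel": joint speeds; "tau": joint torques, N m; "ee_pos": TCP position; "eef_rot": TCP orientation; "force": force on the tool from outside, world axes, zero at the start; "moment": the same for the moment, N m; "grip_width": finger opening in m; "grip_force": force on a finger pad.
Only numpy, scipy, OpenCV 4.12 (cv2) and the standard library are available. Lean on these libraries where they do the work, as an engineer would, in place of code of your own. Each camera call takes 0.05 s, during which the arm holds its last target. There are 200 camera calls.

## Working session

There is one attempt and no reset: what is moved stays moved. The work goes in short steps, Python scripts to look and compute and a tool call to move; the robot and the scene stay as the last step left them, time stands still between calls to the robot, and variables do not carry over. Pictures are saved under pics/ and viewed, at most 10 in all, crops included, and the job is handed in when it is done.

Besides the shell and the picture viewer there is one more tool, called after "Emit:" as name(argument=value, ...) on one line, values as JSON. step_arm: Moves the arm, as the interface text tells. Its arguments: {"type":"object","properties":{"deltas":{"type":"array"},"gripper":{"type":"number"},"squeeze":{"type":"number"}},"required":["deltas"]}

```bash
mkdir -p pics
cat > h.py <<'E'
from station import ctrl
import numpy as np, cv2
def w2c(n):
    c=ctrl.get_calibration(n); K=np.array([[c['fx'],0,c['cx']],[0,c['fy'],c['cy']],[0,0,1]]); return K,np.array(c['distortion']),np.array(c['world_to_cam'])
def pts(n,uv,d):
    K,D,T=w2c(n); q=cv2.undistortPoints(np.float64(uv).reshape(-1,1,2),K,D)[:,0]
    P=np.c_[q*d[:,None],d,np.ones(len(d))]; return (P@np.linalg.inv(T).T)[:,:3]
def maskpts(n,m,depth):
    v,u=np.nonzero(m&(depth>0)); return pts(n,np.c_[u,v],depth[v,u].astype(float))
def proj(n,P):
    K,D,T=w2c(n); return cv2.projectPoints(np.float64(P).reshape(-1,1,3),cv2.Rodrigues(T[:3,:3])[0],T[:3,3],K,D)[0][:,0]
E
python3 - <<'E'
from h import *
o=ctrl.get_obs();print({k:np.round(v,3) for k,v in o.items()})
for n in('top','side'):
    p,d=ctrl.camera(n); cv2.imwrite(f'pics/{n}0.png',p[:,:,::-1]); np.save(f'{n}.npy',d)
    for l in('lane','end_stop','jar','pedal_top','bridge'):
        for r in ctrl.cut_out(n,l)[:3]:
            x=maskpts(n,r['pixels'],d)
            print(n,l,round(r['conf'],2),np.round(np.array(r['rect'])*[560,420,560,420]),np.round(np.median(x,0),3) if len(x) else '',np.round(np.percentile(x,[2,98],axis=0),3).tolist() if len(x) else '')
E
```

```text
{'time_s': np.float64(0.0), 'qpos': array([ 1.191,  0.3  ,  1.522, -0.   ,  1.321, -0.067]), 'joint_vel': array([-0.002, -0.   , -0.001, -0.   , -0.001,  0.001]), 'tau': array([ 1.0000e-03, -5.3181e+01, -3.5275e+01,  7.1000e-02,  2.4000e-02,
       -0.0000e+00]), 'ee_pos': array([0.169, 0.523, 0.205]), 'eef_rot': array([-3.14 , -0.   ,  2.829]), 'force': array([-0.391,  0.447, -0.527]), 'moment': array([ 0.012,  0.005, -0.003]), 'grip_force': np.float64(0.0), 'grip_width': np.float64(0.094)}
top lane 0.71 [279. 100. 300. 156.] [ 0.765 -0.015  0.017] [[0.709, -0.042, 0.002], [0.863, 0.016, 0.022]]
top lane 0.63 [190. 168. 418. 237.] [ 0.577 -0.067  0.044] [[0.485, -0.354, 0.0], [0.641, 0.236, 0.128]]
top end_stop 0.77 [409. 174. 424. 203.] [ 0.604 -0.355  0.056] [[0.56, -0.363, 0.029], [0.645, -0.352, 0.067]]
top jar 0.98 [149. 173. 181. 205.] [0.597 0.322 0.053] [[0.56, 0.288, -0.001], [0.643, 0.364, 0.061]]
top jar 0.95 [212. 178. 232. 212.] [0.563 0.166 0.109] [[0.532, 0.139, 0.071], [0.601, 0.196, 0.116]]
top jar 0.87 [164. 231. 191. 258.] [0.445 0.284 0.055] [[0.409, 0.252, 0.033
[... 170 characters left out ...]
5.] [0.574 0.055 0.109] [[0.507, 0.038, -0.0], [0.649, 0.073, 0.137]]
side lane 0.56 [234. 166. 385. 324.] [ 0.575 -0.117  0.043] [[0.479, -0.373, 0.001], [0.644, 0.23, 0.123]]
side end_stop 0.73 [350. 290. 380. 315.] [ 0.602 -0.366  0.054] [[0.559, -0.37, 0.029], [0.646, -0.357, 0.068]]
side jar 0.94 [200. 198. 230. 231.] [0.407 0.115 0.045] [[0.38, 0.1, 0.001], [0.446, 0.174, 0.061]]
side jar 0.78 [243. 172. 270. 193.] [0.561 0.146 0.1  ] [[0.531, 0.133, 0.068], [0.603, 0.232, 0.116]]
side jar 0.66 [200. 178. 223. 201.] [0.441 0.27  0.044] [[0.404, 0.244, 0.002], [0.485, 0.303, 0.061]]
side bridge 0.61 [252. 180. 293. 234.] [0.558 0.05  0.104] [[0.507, 0.033, 0.003], [0.624, 0.066, 0.136]]
```

View pics/top0.png

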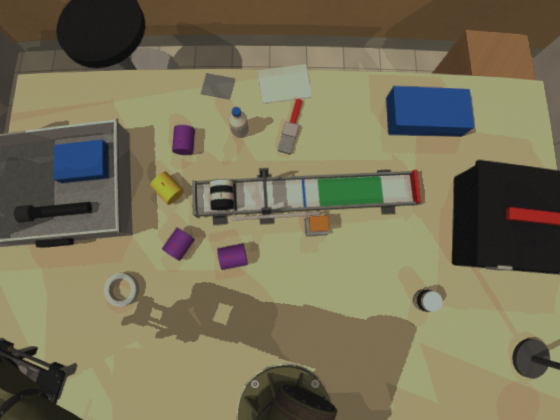

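Run:
```python
from h import *
p=cv2.imread('pics/top0.png'); d=np.load('top.npy')
c=cv2.resize(p[160:260,140:340],None,fx=4,fy=4,interpolation=cv2.INTER_CUBIC); cv2.imwrite('pics/crop0.png',c)
hsv=cv2.cvtColor(p,cv2.COLOR_BGR2HSV)
for n,lo,hi,zr in(('green',(40,60,40),(90,255,255),(.025,.06)),('blue',(95,80,40),(130,255,255),(.03,.06)),('orange',(5,120,100),(20,255,255),(.07,.09)),('red',(0,120,60),(5,255,255),(.055,.075))):
    m=cv2.inRange(hsv,lo,hi)>0; x=maskpts('top',m,d); x=x[(x[:,2]>zr[0])&(x[:,2]<zr[1])&(x[:,0]<.68)&(x[:,0]>.45)]
    if len(x)<5: print(n,len(x)); continue
    (cx,cy),(w,h),a=cv2.minAreaRect(np.float32(x[:,:2]*1000)); print(n,len(x),np.round(x.mean(0),4),np.round([cx,cy,w,h,a],1))
```

```text
green 1775 [ 0.5931 -0.1776  0.0366] [ 592.2 -179.4   81.2  180.2    4.5]
blue 210 [0.6178 0.3752 0.0472] [621.1 302.7 721.5  79.3  84.6]
orange 285 [ 0.497  -0.0854  0.0769] [497.1 -85.9  38.9  50.3   4.4]
red 123 [ 0.6016 -0.3569  0.0628] [ 601.9 -357.    89.9   11.     5.2]
```

View pics/crop0.png

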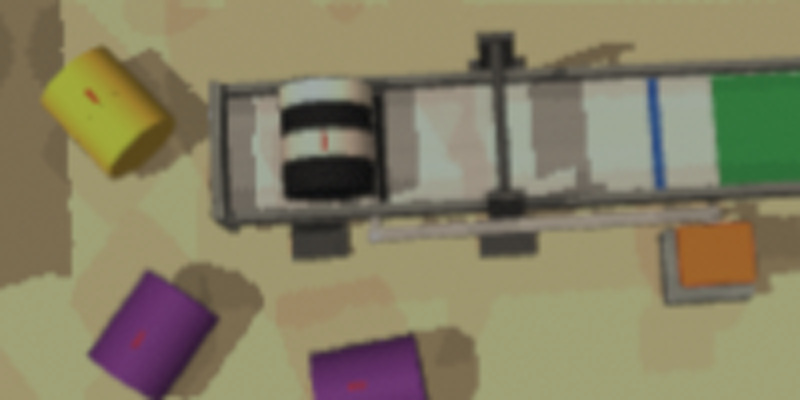

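The jar to release is the one lying in the lane at top (222,195). The look-alikes are yellow (166,187), purple (183,139), (178,243) and (232,256), and the standing jar (430,300). The pedal is at (318,224). I put the lane origin at about (0.580, -0.030) with yaw about 0.078.

First I turn the tool so its x points uphill, and close the fingers.

Emit:
step_arm(deltas=[{"dp": [0, 0, 0], "twist": 1}, {"dp": [0, 0, 0], "twist": 1}, {"dp": [0, 0, 0], "twist": 1}, {"dp": [0, 0, 0], "twist": 1}, {"dp": [0, 0, 0], "twist": 1}, {"dp": [0, 0, 0], "twist": 1}, {"dp": [0, 0, 0], "twist": 1}, {"dp": [0, 0, 0], "twist": 1}, {"dp": [0, 0, 0], "twist": 1}, {"dp": [0, 0, 0], "twist": 1}, {"dp": [0, 0, 0], "twist": 1}, {"dp": [0, 0, 0], "twist": 1}], gripper=-1, squeeze=10)

```text
time_s: 1.8
ee_pos: [0.1692, 0.5233, 0.2055]
eef_rot: [3.142, -0.0, 1.988]
force: [-0.7, 0.4, 0.2]
grip_width: 0.002
grip_force: 0.0
```

Emit:
step_arm(deltas=[{"dp": [0, 0, 0], "twist": 1}, {"dp": [0, 0, 0], "twist": 1}, {"dp": [0, 0, 0], "twist": 1}, {"dp": [0, 0, 0], "twist": 1}, {"dp": [0, 0, 0], "twist": 0.9}, {"dp": [-0.5, 0.22, 0], "twist": 0}, {"dp": [-1, 0.44, 0], "twist": 0}, {"dp": [-1, 0.44, 0], "twist": 0}, {"dp": [-1, 0.44, 0], "twist": 0}, {"dp": [-1, 0.44, 0], "twist": 0}, {"dp": [-1, 0.44, 0], "twist": 0}, {"dp": [-1, 0.44, 0], "twist": 0}])

```text
time_s: 3.0
ee_pos: [0.304, 0.2715, 0.2056]
eef_rot: [3.141, -0.0, 1.649]
force: [0.6, 0.1, -0.6]
grip_width: 0.0006
grip_force: 0.0
```

Emit:
step_arm(deltas=[{"dp": [-1, 0.44, 0], "twist": 0}, {"dp": [-1, 0.44, 0], "twist": 0}, {"dp": [-1, 0.44, 0], "twist": 0}, {"dp": [-1, 0.44, 0], "twist": 0}, {"dp": [-1, 0.44, 0], "twist": 0}, {"dp": [-1, 0.44, 0], "twist": 0}, {"dp": [-1, 0.44, 0], "twist": 0}, {"dp": [-1, 0.44, 0.5], "twist": 0}, {"dp": [-1, 0.44, 0.7], "twist": 0}, {"dp": [-0.3, 0.16, 0.7], "twist": 0}, {"dp": [0, 0, 0.5], "twist": 0}, {"dp": [0, 0, 0.1], "twist": 0}])

```text
time_s: 4.2
ee_pos: [0.4951, -0.0837, 0.1043]
eef_rot: [-3.138, -0.001, 1.648]
force: [-0.5, 0.1, 0.5]
grip_width: 0.0005
grip_force: 0.0
```

Run:
```python
from h import *
o=ctrl.get_obs();print(o['time_s'],o['ee_pos'],o['eef_rot'])
for n in('top','side'):
    p,d=ctrl.camera(n); cv2.imwrite(f'pics/{n}1.png',p[:,:,::-1]); np.save(f'{n}1.npy',d)
a=cv2.imread('pics/top1.png')[150:250,180:430];b=cv2.imread('pics/side1.png')[160:330,200:400]
cv2.imwrite('pics/m1.png',np.vstack([cv2.resize(a,(750,300)),np.pad(cv2.resize(b,(353,300)),((0,0),(0,397),(0,0)))]))
th=.0778;O=np.array([.5802,-.0298])
c,s=np.cos(th),np.sin(th)
for n in('top','side'):
    d=np.load(n+'1.npy'); x=maskpts(n,d>0,d); q=(x[:,:2]-O)@np.array([[c,-s],[s,c]])
    m=(abs(q[:,0])<35)&(abs(q[:,0])<.030)&(q[:,1]>.1)&(q[:,1]<.26)&(x[:,2]>.085)
    print(n,m.sum(),q[m,1].min(),q[m,1].max(),q[m][:,1].mean(),x[m,2].max())
    # tool finger near tip
    e=o['ee_pos']; r=(x[:,:2]-e[:2])@np.array([[c,-s],[s,c]]); m=(abs(r)<.04).all(1)&(x[:,2]>e[2]+.0)&(x[:,2]<e[2]+.09); print('finger',m.sum(),np.percentile(r[m],[2,98],axis=0) if m.sum() else '')
    # wall edges
    for y in(-.2,-.1,.03):
        m=(abs(q[:,1]-y)<.02)&(abs(q[:,0])<.06)&(x[:,2]>.045+.05*y+.012)&(x[:,2]<.045+.05*y+.022); print(y,np.percentile(q[m,0],[2,98]) if m.sum() else '')
```

```text
4.2 [ 0.49514179 -0.08372964  0.10428677] [-3.13794347e+00 -1.19326732e-03  1.64807982e+00]
top 535 0.16791239855716655 0.22828688334936953 0.1959631416963405 0.1174331617050195
finger 0 
-0.2 [-0.04687108  0.04514334]
-0.1 [0.03993572 0.04584045]
0.03 [-0.045358    0.04649237]
side 31 0.17665553252181262 0.21343124759433607 0.19423722790847722 0.11708864469511926
finger 284 [[-0.01321119 -0.01386833]
 [ 0.01155134  0.00623146]]
-0.2 [-0.04882343  0.04398645]
-0.1 [-0.04780155  0.04616207]
0.03 [0.04006777 0.04884169]
```

View pics/m1.png

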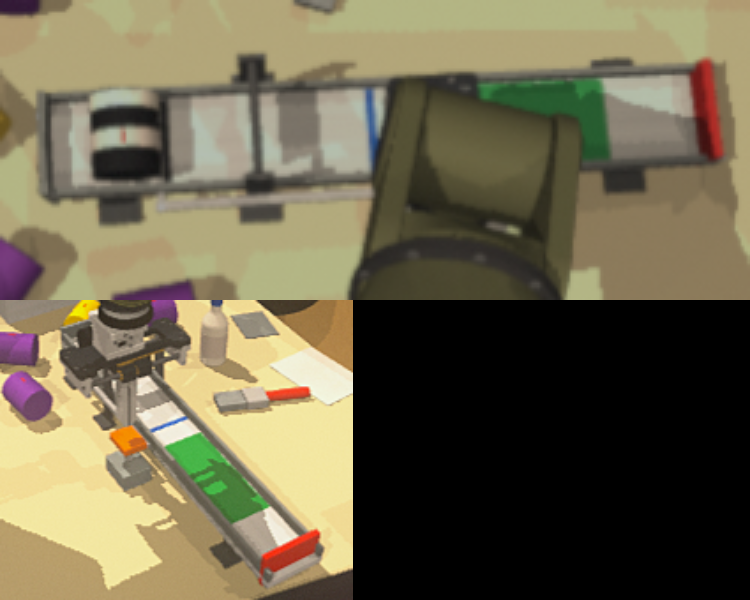

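Emit:
step_arm(deltas=[{"dp": [-0.05, 0, 0.55], "twist": 0}, {"dp": [0, 0, 0.5], "twist": 0}, {"dp": [0, 0, 0.07], "twist": 0}])

```text
time_s: 4.6
ee_pos: [0.4964, -0.0853, 0.0617]
eef_rot: [3.141, 0.0, 1.65]
force: [-2.1, -0.8, 2.5]
grip_width: 0.0006
grip_force: 1.1
```

Emit:
step_arm(deltas=[{"dp": [0, 0, 0.1], "twist": 0}])

```text
time_s: 4.7
ee_pos: [0.497, -0.0854, 0.0597]
eef_rot: [3.14, 0.0, 1.65]
force: [-20.8, 4.6, 56.5]
grip_width: 0.0006
grip_force: 28.9
```

Emit:
step_arm(deltas=[{"dp": [0, 0, -0.9], "twist": 0}, {"dp": [-0.4, 0.7, 0], "twist": 0}, {"dp": [-0.5, 0.8, 0], "twist": 0}, {"dp": [-0.5, 0.68, 0.35], "twist": 0}, {"dp": [0, 0, 0.68], "twist": 0}])

```text
time_s: 5.2
ee_pos: [0.5915, -0.1365, 0.0552]
eef_rot: [3.135, 0.003, 1.648]
force: [-0.3, -0.3, -0.8]
grip_width: 0.0006
grip_force: 0.0
```

```bash
cat > t.py <<'E'
from h import *
import sys
th=.0778;O=np.array([.5802,-.0298]);c,s=np.cos(th),np.sin(th);R=np.array([[c,-s],[s,c]])
o=ctrl.get_obs(); q=(np.array(o['ee_pos'])[:2]-O)@R; print('t',o['time_s'],'tcp lane',np.round(q,4),'z',round(o['ee_pos'][2],4),'floor+',round(o['ee_pos'][2]-.045-.05*q[1],4),'F',np.round(o['force'],1))
n=sys.argv[1]; p,d=ctrl.camera(n)
x=maskpts(n,d>0,d); q=(x[:,:2]-O)@R; h=x[:,2]-.045-.05*q[:,1]
m=(abs(q[:,0])<.033)&(q[:,1]>-.25)&(q[:,1]<.24)&(h>.035)&(h<.064)
y=q[m,1]; hist,e=np.histogram(y,np.arange(-.25,.25,.01)); print({round(a,2):int(b) for a,b in zip(e,hist) if b})
m2=m&(h>.045); ys=q[m2,1]; k=ys-np.median(ys); print('median',np.median(ys),'n',len(ys),'pct',np.round(np.percentile(ys,[3,97]),3))
cv2.imwrite(f'pics/t{o["time_s"]:.2f}.png',p[:,:,::-1])
E
python3 t.py top
```

```text
t 5.2 tcp lane [ 0.003  -0.1072] z 0.0552 floor+ 0.0155 F [-0.3 -0.3 -0.8]
{np.float64(0.1): 54, np.float64(0.11): 103, np.float64(0.12): 105, np.float64(0.13): 104, np.float64(0.14): 101, np.float64(0.15): 94, np.float64(0.16): 25}
median 0.13282347797338417 n 499 pct [0.11  0.157]
```

Emit:
step_arm(deltas=[{"dp": [0, 0, 0], "twist": 0}, {"dp": [0, 0, 0], "twist": 0}])

```text
time_s: 5.45
ee_pos: [0.588, -0.1343, 0.0544]
eef_rot: [3.14, 0.001, 1.649]
force: [-0.3, 0.1, 0.8]
grip_width: 0.0005
grip_force: 0.0
```

```bash
python3 t.py top
```

```text
t 5.45 tcp lane [-0.0003 -0.1048] z 0.0544 floor+ 0.0146 F [-0.3  0.1  0.8]
{np.float64(0.05): 20, np.float64(0.06): 97, np.float64(0.07): 26, np.float64(0.08): 11, np.float64(0.09): 99, np.float64(0.1): 104, np.float64(0.11): 80}
median 0.09524033941086887 n 370 pct [0.061 0.113]
```

Emit:
step_arm(deltas=[{"dp": [0, 0, 0], "twist": 0}])

```text
time_s: 5.6
ee_pos: [0.5881, -0.1345, 0.0542]
eef_rot: [3.139, 0.001, 1.649]
force: [-0.3, -0.7, 0.7]
grip_width: 0.0004
grip_force: 0.0
```

```bash
python3 t.py top
```

```text
t 5.6 tcp lane [-0.0002 -0.105 ] z 0.0542 floor+ 0.0145 F [-0.3 -0.7  0.7]
{np.float64(0.03): 50, np.float64(0.04): 92, np.float64(0.05): 38, np.float64(0.06): 4, np.float64(0.07): 8, np.float64(0.08): 12, np.float64(0.09): 24}
median 0.04684567662123693 n 161 pct [0.038 0.075]
```

Emit:
step_arm(deltas=[{"dp": [0, 0, 0], "twist": 0}])

```text
time_s: 5.75
ee_pos: [0.5878, -0.1345, 0.0533]
eef_rot: [3.141, 0.0, 1.649]
force: [-0.7, -0.0, 0.6]
grip_width: 0.0007
grip_force: 0.0
```

```bash
python3 t.py top
```

```text
t 5.75 tcp lane [-0.0005 -0.105 ] z 0.0533 floor+ 0.0136 F [-0.7 -0.   0.6]
{np.float64(0.0): 7, np.float64(0.01): 87, np.float64(0.02): 96, np.float64(0.03): 97, np.float64(0.04): 67, np.float64(0.05): 8, np.float64(0.06): 7}
median 0.030510352901240722 n 339 pct [0.013 0.05 ]
```

Emit:
step_arm(deltas=[{"dp": [0, 0, 0.05], "twist": 0}])

```text
time_s: 5.9
ee_pos: [0.5878, -0.1346, 0.0509]
eef_rot: [3.141, 0.0, 1.649]
force: [-1.0, -1.0, 0.5]
grip_width: 0.0007
grip_force: 0.0
```

```bash
python3 t.py top; sed -i 's/np.arange(-.25,.25,.01)/np.arange(-.25,.25,.005)/' t.py
```

```text
t 5.9 tcp lane [-0.0006 -0.1051] z 0.0509 floor+ 0.0111 F [-1.  -1.   0.5]
{np.float64(-0.03): 1, np.float64(-0.02): 77, np.float64(-0.01): 90, np.float64(0.0): 98, np.float64(0.01): 98, np.float64(0.02): 101, np.float64(0.03): 91, np.float64(0.07): 62}
median 0.01267650405621243 n 531 pct [-0.014  0.077]
```

Emit:
step_arm(deltas=[{"dp": [0, 0, 0], "twist": 0}])

```text
time_s: 6.05
ee_pos: [0.5875, -0.1346, 0.0503]
eef_rot: [-3.141, -0.0, 1.649]
force: [-0.2, -0.5, -1.1]
grip_width: 0.0004
grip_force: 0.0
```

```bash
python3 t.py top
```

```text
t 6.05 tcp lane [-0.0008 -0.105 ] z 0.0503 floor+ 0.0106 F [-0.2 -0.5 -1.1]
{np.float64(-0.05): 36, np.float64(-0.04): 46, np.float64(-0.03): 52, np.float64(-0.02): 51, np.float64(-0.01): 51, np.float64(-0.0): 54, np.float64(0.01): 18, np.float64(0.09): 37, np.float64(0.1): 35}
median -0.01881987587837989 n 528 pct [-0.046  0.095]
```

Emit:
step_arm(deltas=[{"dp": [-0.1, 0, 0], "twist": 0}, {"dp": [-0.55, 0, 0.03], "twist": 0}, {"dp": [-0.65, 0, 0.03], "twist": 0}, {"dp": [-0.62, 0, 0.03], "twist": 0}, {"dp": [-0.51, 0, 0.03], "twist": 0}, {"dp": [-0.4, 0, 0.02], "twist": 0}, {"dp": [-0.29, 0, 0.01], "twist": 0}, {"dp": [-0.18, 0, 0.01], "twist": 0}, {"dp": [-0.08, 0, 0], "twist": 0}, {"dp": [0, 0, 0], "twist": 0}, {"dp": [0, 0, 0], "twist": 0}, {"dp": [0, 0, 0], "twist": 0}])

```text
time_s: 7.3
ee_pos: [0.5983, -0.2689, 0.0443]
eef_rot: [3.141, 0.0, 1.65]
force: [-0.3, -0.3, -0.2]
grip_width: 0.0004
grip_force: 0.2
```

```bash
python3 t.py top
python3 - <<'E'
from h import *
p,d=ctrl.camera('side'); cv2.imwrite('pics/s2.png',cv2.resize(p[170:330,200:400,::-1],(700,560)))
E
```

```text
t 7.3 tcp lane [-0.0005 -0.2398] z 0.0443 floor+ 0.0112 F [-0.3 -0.3 -0.2]
{np.float64(-0.23): 3, np.float64(-0.22): 17, np.float64(-0.21): 37, np.float64(-0.2): 49, np.float64(-0.19): 55, np.float64(-0.18): 56, np.float64(-0.17): 5}
median -0.19245106117081787 n 383 pct [-0.219 -0.175]
```

View pics/s2.png

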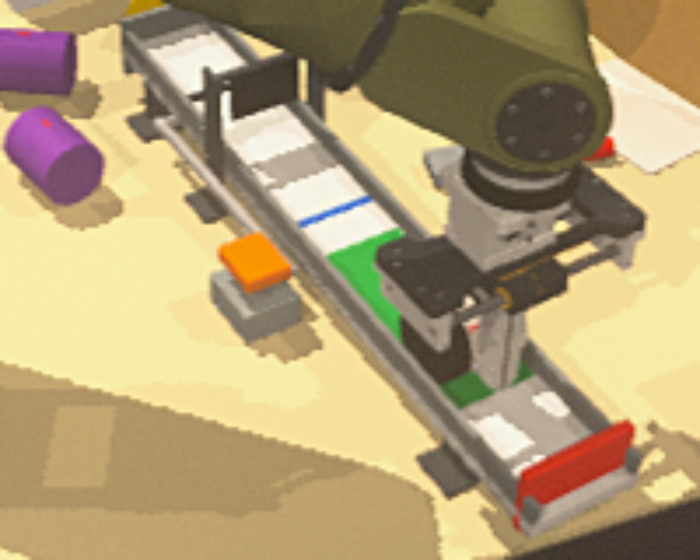

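The side view shows the jar at (440,345), on the pad against the closed fingers at lane y ≈ -0.20. The pedal is down. I'll hold it there for a few seconds.

Emit:
step_arm(deltas=[{"dp": [0, 0, 0], "twist": 0}, {"dp": [0, 0, 0], "twist": 0}, {"dp": [0, 0, 0], "twist": 0}, {"dp": [0, 0, 0], "twist": 0}, {"dp": [0, 0, 0], "twist": 0}, {"dp": [0, 0, 0], "twist": 0}, {"dp": [0, 0, 0], "twist": 0}, {"dp": [0, 0, 0], "twist": 0}, {"dp": [0, 0, 0], "twist": 0}, {"dp": [0, 0, 0], "twist": 0}, {"dp": [0, 0, 0], "twist": 0}, {"dp": [0, 0, 0], "twist": 0}])

```text
time_s: 8.6
ee_pos: [0.5982, -0.2694, 0.0441]
eef_rot: [3.142, 0.0, 1.649]
force: [0.7, -0.7, -0.2]
grip_width: 0.0006
grip_force: 0.1
```

Emit:
step_arm(deltas=[{"dp": [0, 0, 0], "twist": 0}, {"dp": [0, 0, 0], "twist": 0}, {"dp": [0, 0, 0], "twist": 0}, {"dp": [0, 0, 0], "twist": 0}, {"dp": [0, 0, 0], "twist": 0}, {"dp": [0, 0, 0], "twist": 0}, {"dp": [0, 0, 0], "twist": 0}, {"dp": [0, 0, 0], "twist": 0}, {"dp": [0, 0, 0], "twist": 0}, {"dp": [0, 0, 0], "twist": 0}, {"dp": [0, 0, 0], "twist": 0}, {"dp": [0, 0, 0], "twist": 0}])

```text
time_s: 9.8
ee_pos: [0.5982, -0.2694, 0.0441]
eef_rot: [3.142, 0.0, 1.649]
force: [0.4, -0.8, -0.8]
grip_width: 0.0005
grip_force: 0.1
```

Emit:
step_arm(deltas=[{"dp": [0, 0, 0], "twist": 0}, {"dp": [0, 0, 0], "twist": 0}, {"dp": [0, 0, 0], "twist": 0}, {"dp": [0, 0, 0], "twist": 0}, {"dp": [0, 0, 0], "twist": 0}, {"dp": [0, 0, 0], "twist": 0}, {"dp": [0, 0, 0], "twist": 0}, {"dp": [0, 0, 0], "twist": 0}, {"dp": [0, 0, 0], "twist": 0}, {"dp": [0, 0, 0], "twist": 0}, {"dp": [0, 0, 0], "twist": 0}, {"dp": [0, 0, 0], "twist": 0}])

```text
time_s: 11.0
ee_pos: [0.5982, -0.2694, 0.0441]
eef_rot: [3.142, 0.0, 1.649]
force: [-0.2, 0.0, -0.2]
grip_width: 0.0001
grip_force: 0.1
```

```bash
python3 t.py top; python3 -c "
from station import ctrl; print(ctrl.hand_in())"
```

```text
t 11.0 tcp lane [-0.0007 -0.2402] z 0.0441 floor+ 0.0111 F [-0.2  0.  -0.2]
{np.float64(-0.23): 4, np.float64(-0.22): 16, np.float64(-0.21): 34, np.float64(-0.2): 53, np.float64(-0.19): 53, np.float64(-0.18): 57, np.float64(-0.17): 3}
median -0.19317217246934393 n 386 pct [-0.22  -0.176]
the job is handed in; nothing more can be done
None
```

The pedal was pressed fully down, and the jar rolled free past the blue line and rested on the green pad at lane y ≈ -0.20 m for over 3.5 s; I handed in at 11 s with the closed fingers still holding it, though touch speed and braking rate were planned within limits, not measured.

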